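# Load a thin-walled sensor housing on the leak tester and start the test

### The job

Pick up the thin-walled sensor housing with a light grip (its walls crack if squeezed with more than about 40 N from each side), and set it down gently, upright, centred on the black sealing pad of the leak-test base with its long side along the pad's long side (either way round). Then, with the housing released, press the spring plunger on the start unit all the way down to its stop and let it come back up. Do not drop or bang the housing, and leave the bottle, the round master part and the screwdriver where they are.

Things in the scene. Friction and masses are not known exactly. Their poses are not given: they have to be found in the camera images.
- housing: Loose light grey plastic sensor housing, fragile, 0.1-0.25 kg, upright. Origin: centre of underside; x along its length, z up. Flange 112 (x) x 62 (y) x 6 mm; on it a box shell 84 (x) x 44 (y) mm, up to 48 mm high: grip it across y. Connector stub (22 mm dia.) at the +x end, out to x = 63 mm, axis 27 mm up; roof boss (26 mm dia.) at x = -22 mm, top 54 mm up. Cracks over 40 N a side.
- fixture: Fixed white leak-test base, 210 (x) x 250 (y) x 44 mm high with an aluminium top plate; origin: centre of its underside, z up. Four steel pins of 12 mm diameter stand near the corners of the plate at x = +-83, y = +-103 mm, their tops 62 mm above the bench.
- pad (a point): Centre of the top of the flat black sealing pad in the middle of the leak-test base, 50 mm above the bench. The pad is 140 mm (x) x 84 mm (y) and stands 6 mm above the aluminium plate. Axes as fixture. Pressing the housing down on it with more than 60 N, or letting it fall more than 10 mm onto it, damages the housing.
- start_unit: Fixed white start unit, a box 110 x 110 x 56 mm high; the plunger stands upright in its middle. Origin: centre of its underside.
- plunger_top (a point): Centre of the top of the plunger's round black mushroom head (48 mm diameter, 16 mm thick), 96 mm above the bench when up. It moves down with the plunger.
- plunger (a joint): Travel of the spring plunger in m: 0 up, 0.014 pressed down to its stop; takes about 2 N to start and 8 N at the stop; springs back up when let go.
- bottle: Bystander: closed white plastic bottle, 60 mm diameter, 120 mm high, standing; origin: centre of its underside.
- master: Bystander: round stepped aluminium master part, 70 mm diameter, 55 mm high, standing; origin: centre of its underside.
- screwdriver: Bystander: screwdriver with a blue handle, 160 mm long, lying on the bench; its x axis runs along it.
Things that resemble listed ones, but are neither listed nor needed, are in the scene too. Of the things that look like the start_unit, take the one that is farthest from the robot's base at the start.

How it is judged:
By the outcome, as a careful person would: the job done as asked, in the order asked, and still so for the second after the job is handed in, with the robot touching nothing.
It also fails if it takes over 54 s, if anything falls off the work surface, if the arm or the gripper's body presses on something with over 40 N, if the wrist force passes 120 N, or if a joint passes its speed limit or range.

### The arm

A 6-joint arm with a two-finger parallel gripper is mounted at the origin on the work surface. World frame = base frame: x ahead of the robot, y to its left, z up, the work surface at z = 0. Lengths are in m, angles in rad, forces in N, time in s.
With the tool pointing down it reaches from about 0.35 to 1 m from the base axis. Payload 7.1 kg.
Tool frame: the origin (TCP) lies on the centre line of the jaws, within the pads' length; the fingertips stand 25 mm ahead of it and the grasp point (between the pads) lies 6 mm ahead of it; z points along the fingers, y is the line along which they close (so a half turn about z gives the same grasp; the last joint's range is limited). The gripper opens to 85 mm and grips with 20 to 120 N. Pads are 22 mm wide; open, the fingers measure 114 mm over their backs; the gripper's body (76 mm by 85 mm) begins 54 mm behind the grasp point. The pads swing forward as they close: fully open they stand 13 mm farther back than shut.
Start: joints at [-0.019, 0.423, 1.63, -0, 1.089, -0.019], TCP at [0.625, 0, 0.256] pointing down, gripper open.
Joint ranges: [-3, 3], [-0.9, 2.11], [0.09, 2.58], [-1.31, 4.45], [0.11, 2.69], [-2.54, 2.54]. Speed limits (rad/s): [2.39, 2.39, 3.01, 3.14, 3.14, 3.14].

### API

Orientations are given as a unit quaternion [x, y, z, w].
In Python, from rig import env gives the robot as it stands.
- The arm moves only by the shell command python3 -m creep 'ROWS' [FORCE]. ROWS is JSON, a list of rows, each a list of 7 numbers: the turn, a rotation vector about the tool's x, y, z in degrees, then the shift along the tool's x, y, z in cm, then the opening in per cent of the stroke, from 0 (shut) to 100 (fully open). In form: [[ax, ay, az, x, y, z, claw], ...]. A call has 1 to 20 rows; each row is the pose to reach, as a shift and turn from the pose commanded when the call began, along the tool's axes at that moment; what a row does not reach only later rows make up. A row lasts 1/10 s, in which the tool goes at most 50 mm and 8.59 degrees, less where a joint would pass 70% of its speed; a pose out of reach is approached as far as the arm can. A call with a gripper value outside its range is refused whole. The fingers move at their own pace and stop on an object; FORCE is the grip in N (left out, the last holds). Time passes only in rows, so rows that repeat a pose let the fingers close. It gives the time, the measured TCP pose, the force, the opening and the grip force at its end, in the units of the state.
- env.get_state(): the state, without advancing time (a new reading comes with each control period).
- env.snapshot(name): name is "scene" or "side" or "wrist"; returns (picture, depth): 480x640x3 uint8, red, green, blue; 480x640 float32, m along the optical axis (not along the pixel's ray), 0 where there is no reading.
- env.camera_info(name): a dict with "fx", "fy", "cx", "cy" (pixels), "view" (4x4, takes a point from world to camera coordinates). Camera axes: x right, y up, looking along -z (the intrinsics and any distortion apply to the point x, -y, -z); pixel columns grow to the right and rows downward; lengths in m; the calibration is good to about 2 mm. The wrist camera is an equidistant fisheye: a pixel r from the principal point sees the ray r / f radians off the axis. A picture is of the moment at which its call begins: read the wrist's pose just before it. camera_info takes no time and is no camera call; for the wrist camera it gives the pose at the moment of the call.
- env.hand_in(): hands the job in; it is judged then, once.
The state is a dict: "time": time; "joints": joint angles; "joint_velocities": joint speeds; "effort": joint torques, N m; "position": TCP position; "tool_rot": TCP orientation; "ft_force": force on the tool from outside, world axes, zero at the start; "torque": the same for the moment, N m; "gripper_width": finger opening in m; "gripper_force": force on a finger pad.
Only numpy, scipy, OpenCV 4.12 (cv2) and the standard library are available. Lean on these libraries where they do the work, as an engineer would, in place of code of your own. Each camera call takes 0.05 s, during which the arm holds its last target. There are 200 camera calls.

## Working session

There is one attempt and no reset: what is moved stays moved. The work goes in short steps, Python scripts to look and compute and a shell command to move; the robot and the scene stay as the last step left them, time stands still between calls to the robot, and variables do not carry over. Pictures are saved under pics/ and viewed, at most 10 in all, crops included, and the job is handed in when it is done.

```bash
mkdir -p pics; ls; python3 - <<'E'
from rig import env
import cv2,numpy as np
s=env.get_state();print(s['time'],s['position'],s['tool_rot'],s['ft_force'],s['gripper_width'])
for n in("scene","side"):
    p,d=env.snapshot(n);cv2.imwrite(f"pics/{n}0.png",p[:,:,::-1]);np.savez(f"pics/{n}0.npz",p=p,d=d,**{k:np.array(v) for k,v in env.camera_info(n).items() if k in("fx","fy","cx","cy","view")})
    print(n,env.camera_info(n))
E
```

```text
pics
0.0 [6.24493199e-01 3.37465061e-05 2.55521542e-01] [ 7.07100176e-01  7.07112953e-01 -5.52324499e-04 -5.54631565e-04] [ 0.06766894 -0.1008297   0.4374056 ] 0.08574054440413213
scene {'fx': 578.8278451576579, 'fy': 578.8278451576579, 'cx': 315.13419481861666, 'cy': 238.9893506329259, 'view': array([[ 0.83833979,  0.54507472, -0.00894179, -0.41090591],
       [-0.28573699,  0.45332188,  0.8443066 ,  0.04957542],
       [ 0.46426369, -0.70526082,  0.53578578, -1.60229831],
       [ 0.        ,  0.        ,  0.        ,  1.        ]])}
side {'fx': 545.0228365108312, 'fy': 545.0228365108312, 'cx': 324.0457551684307, 'cy': 236.6902469200353, 'view': array([[ 0.71303358,  0.70112024, -0.00367743, -0.33478077],
       [-0.393312  ,  0.40432611,  0.8257276 ,  0.12000221],
       [ 0.58042121, -0.58732513,  0.5640571 , -1.63619482],
       [ 0.        ,  0.        ,  0.        ,  1.        ]])}
```

View pics/scene0.png

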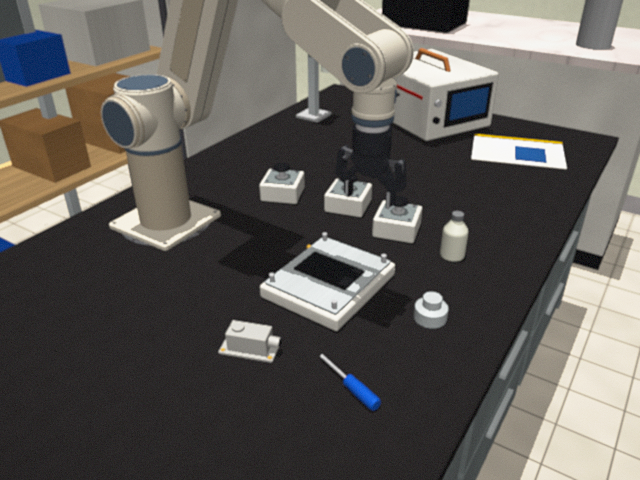

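View pics/side0.png

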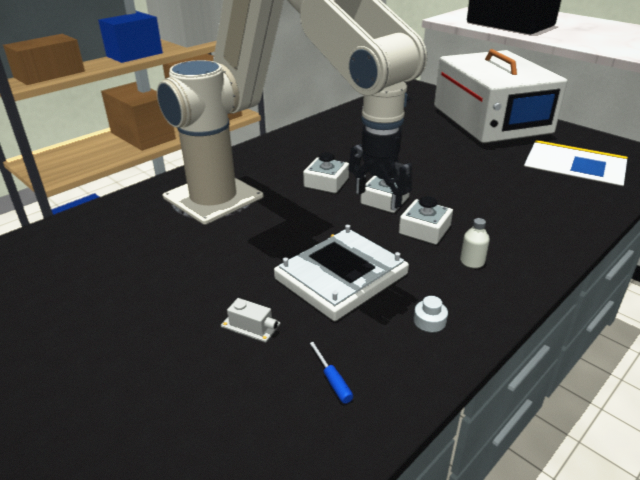

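The scene view shows the housing at about (250,342) with its stub to the right, and the fixture at (330,278). Three start units stand at (283,185), (348,197) and (398,220); the last looks farthest from the base. The bottle is at (454,238), the master at (431,311) and the screwdriver at (350,382). The side view agrees. Next I turn the depth into points.

```bash
cat > h.py <<'E'
import numpy as np,cv2
def cloud(n):
    z=np.load(f"pics/{n}.npz");d=z['d'];v,u=np.mgrid[:480,:640]
    c=np.stack([(u-z['cx'])/z['fx']*d,-(v-z['cy'])/z['fy']*d,-d],-1)
    V=z['view'];w=(c-V[:3,3])@V[:3,:3];w[d==0]=np.nan
    return w,z['p'],z
E
python3 - <<'E'
from h import *
R={'housing':(.03,.06,[(200,300,290,370),(215,285,285,345)]),'fix':(.036,.048,[(255,225,400,330),(270,220,412,320)]),
'su1':(.05,.06,[(255,160,305,205),(300,150,352,195)]),'su2':(.05,.06,[(320,175,372,218),(358,170,408,212)]),'su3':(.05,.06,[(370,195,425,245),(398,190,456,245)])
,'p3':(.085,.1,[(370,190,425,245),(398,190,456,245)]),'bottle':(.03,.1,[(435,205,475,265),(455,215,495,270)]),'master':(.02,.06,[(410,285,452,330),(410,292,452,335)]),'drv':(.008,.04,[(315,350,385,412),(305,338,357,406)])}
for k,(a,b,bx) in R.items():
  for n,(x0,y0,x1,y1) in zip(('scene0','side0'),bx):
    w,p,_=cloud(n);w=w[y0:y1,x0:x1];q=w[(w[...,2]>a)&(w[...,2]<b)]
    if len(q)<5: print(k,n,len(q));continue
    r=cv2.minAreaRect((q[:,:2]*1000).astype(np.float32))
    print(k,n,len(q),np.round(r[0]),np.round(r[1]),round(r[2],1),'zpct',np.round(np.percentile(q[:,2],[10,50,90,99]),3))
# rays: top-plane corners by image
def ray(n,u,v,h):
    z=np.load(f"pics/{n}.npz");V=z['view'];c=np.array([(u-z['cx'])/z['fx'],-(v-z['cy'])/z['fy'],-1])
    d=c@V[:3,:3];o=-V[:3,3]@V[:3,:3];return np.round((o+d*(h-o[2])/d[2])[:2],3)
print('stub',ray('scene0',275,342,.027),'boss',ray('scene0',237,326,.054))
print('pins',[ray('scene0',u,v,.062) for u,v in((324,237),(384,258),(335,304),(269,279))])
print('pins',[ray('side0',u,v,.062) for u,v in((347,228),(398,256),(335,295),(284,263))])
E
```

```text
housing scene0 1054 [ 499. -228.] [109. 150.] 27.5 zpct [0.034 0.048 0.053 0.058]
housing side0 892 [ 525. -268.] [108.  47.] 20.0 zpct [0.034 0.047 0.052 0.056]
fix scene0 3952 [542.  -4.] [514. 207.] 86.8 zpct [0.039 0.045 0.047 0.048]
fix side0 3955 [545.  -6.] [496. 204.] 86.6 zpct [0.04  0.044 0.047 0.048]
su1 scene0 309 [183. 294.] [113. 111.] 23.8 zpct [0.052 0.058 0.059 0.06 ]
su1 side0 407 [187. 299.] [110. 116.] 21.8 zpct [0.052 0.057 0.059 0.06 ]
su2 scene0 351 [384. 335.] [111. 116.] 14.4 zpct [0.052 0.057 0.06  0.06 ]
su2 side0 257 [424. 315.] [ 84. 200.] 84.3 zpct [0.053 0.057 0.06  0.06 ]
su3 scene0 426 [561. 289.] [110. 116.] 14.0 zpct [0.052 0.057 0.059 0.06 ]
su3 side0 600 [563. 295.] [110. 115.] 14.4 zpct [0.053 0.057 0.059 0.06 ]
p3 scene0 132 [566. 294.] [34. 46.] 18.2 zpct [0.088 0.096 0.099 0.1  ]
p3 side0 170 [564. 291.] [45. 48.] 5.0 zpct [0.089 0.095 0.098 0.099]
bottle scene0 672 [733. 248.] [60. 42.] 17.7 zpct [0.038 0.069 0.093 0.099]
bottle side0 669 [737. 253.] [60. 45.] 26.3 zpct [0.037 0.069 0.092 0.099]
master scene0 747 [781.   3.] [70. 62.] 15.3 zpct [0.027 0.035 0.057 0.059]
master side0 725 [785.   6.] [69. 62.] 33.1 zpct [0.027 0.034 0.056 0.058]
drv scene0 694 [ 726. -257.] [ 26. 162.] 73.4 zpct [0.014 0.023 0.027 0.03 ]
drv side0 610 [ 729. -251.] [ 26. 163.] 70.1 zpct [0.014 0.022 0.026 0.028]
stub [ 0.562 -0.256] boss [ 0.489 -0.282]
pins [array([0.465, 0.079]), array([0.63 , 0.076]), array([ 0.622, -0.127]), array([ 0.455, -0.131])]
pins [array([0.467, 0.086]), array([0.634, 0.081]), array([ 0.625, -0.124]), array([ 0.462, -0.124])]
```

```bash
python3 -m creep '[[0,0,70,-27.3,-11.2,3,100],[0,0,70,-27.3,-11.2,3,100],[0,0,70,-27.3,-11.2,3,100],[0,0,70,-27.3,-11.2,3,100],[0,0,70,-27.3,-11.2,3,100],[0,0,70,-27.3,-11.2,3,100],[0,0,70,-27.3,-11.2,3,100],[0,0,70,-27.3,-11.2,3,100],[0,0,70,-27.3,-11.2,3,100],[0,0,70,-27.3,-11.2,3,100],[0,0,70,-27.3,-11.2,3,100],[0,0,70,-27.3,-11.2,3,100],[0,0,70,-27.3,-11.2,3,100]]' 20
python3 - <<'E'
from rig import env
import cv2,numpy as np
i=env.camera_info("wrist");p,d=env.snapshot("wrist");s=env.get_state()
cv2.imwrite("pics/w1.png",p[:,:,::-1]);np.savez("pics/w1.npz",p=p,d=d,**{k:np.array(i[k]) for k in("fx","fy","cx","cy","view")})
print(s['time'],s['position'],s['tool_rot'],s['joints'],i)
E
```

```text
time: 1.4
position: [0.5132, -0.2727, 0.2264]
tool_rot: [0.985, 0.174, 0.0, 0.0]
ft_force: [0.2, 0.2, 0.3]
gripper_width: 0.0855
gripper_force: 0.0
1.45 [ 0.51312342 -0.27271849  0.22634775] [9.84694731e-01 1.74287940e-01 2.10575324e-05 1.26281433e-05] [-5.09002232e-01  3.95620778e-01  1.75268432e+00  8.41073186e-06
  9.93238956e-01  7.11424315e-01] {'fx': 371.64829954431775, 'fy': 371.64829954431775, 'cx': 328.1225932125792, 'cy': 239.04121783206534, 'view': array([[ 3.43416195e-01, -9.39183315e-01,  1.33706441e-04,
        -4.31768400e-01],
       [ 9.06333636e-01,  3.31367247e-01, -2.62211916e-01,
        -3.48194671e-01],
       [ 2.46220751e-01,  9.01690011e-02,  9.65010307e-01,
        -4.50731231e-01],
       [ 0.00000000e+00,  0.00000000e+00,  0.00000000e+00,
         1.00000000e+00]])}
```

View pics/w1.png

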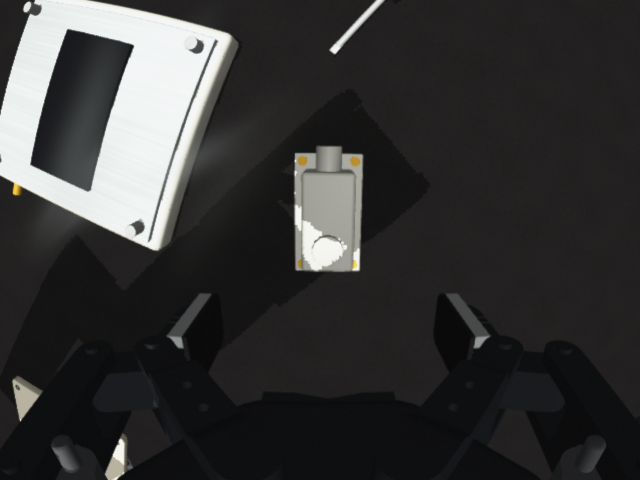

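The wrist view shows the housing nearly aligned. The stub is at (328,157), the boss at (327,249), the flange edges at x≈295 and 362, and the shell roof spans x 302–355. The fixture is at upper left, with pins at (194,44) and (138,228). Now the fisheye rays.

```bash
cat >> h.py <<'E'
def fray(n,u,v,h):
    z=np.load(f"pics/{n}.npz");V=z['view'];x,y=(u-z['cx'])/z['fx'],(v-z['cy'])/z['fy']
    t=np.hypot(x,y);s=np.sin(t)/max(t,1e-9);c=np.array([x*s,-y*s,-np.cos(t)])
    d=c@V[:3,:3];o=-V[:3,3]@V[:3,:3];return (o+d*(h-o[2])/d[2])[:2]
E
python3 - <<'E'
from h import *
z=np.load('pics/w1.npz');p=z['p'].astype(int);g=p.max(2)
m=np.zeros((480,640),np.uint8);m[140:280,285:372]=(g[140:280,285:372]>70)
for r in (165,170,200,230,260): 
    c=np.where(m[r])[0];print(r,c.min(),c.max(),end=' ; ')
c=np.where(m[:,330])[0];print('col330',c.min(),c.max());c=np.where(m[:,300])[0];print('col300',c.min(),c.max())
f=lambda u,v,h:np.round(fray('w1',u,v,h)*1000,1)
T=np.array([513.1,-272.7])
# roof corners at z=.048 ; flange corners z=.006
roof=[f(u,v,.048) for u,v in((303,172),(355,172),(355,270),(303,270))]
fl=[f(u,v,.006) for u,v in((295,153),(363,153),(362,271),(295,271))]
print('roof',roof,np.mean(roof,0));print('fl',fl,np.mean(fl,0));print('boss',f(327,249,.054),'stub end',f(328,147,.034))
for q in(roof,fl):
    a=(q[0]+q[1]-q[2]-q[3]);print('yaw',np.degrees(np.arctan2(a[1],a[0])))
print('pins',f(194,44,.062),f(138,228,.062))
E
```

```text
165 294 362 ; 170 294 362 ; 200 294 361 ; 230 295 360 ; 260 295 359 ; col330 146 271
col300 153 270
roof [array([ 544.4, -239.4]), array([ 558.6, -278.2]), array([ 481.7, -307.8]), array([ 466.6, -266.5])] [ 512.825 -272.975]
fl [array([ 554. , -225.3]), array([ 575.2, -283. ]), array([ 469.8, -322.9]), array([ 447.5, -261.9])] [ 511.625 -273.275]
boss [ 492.7 -278.6] stub end [ 569.7 -251.3]
yaw 20.12868532172302
yaw 19.85056314460881
pins [ 615.5 -122.9] [ 456.3 -119.8]
```

```bash
python3 -m creep '[[0,0,0,0,0,3,100],[0,0,0,0,0,7,100],[0,0,0,0,0,11,100],[0,0,0,0,0,14,100],[0,0,0,0,0,16.5,90],[0,0,0,0,0,18,80],[0,0,0,0,0,18.8,70],[0,0,0,0,0,18.8,62],[0,0,0,0,0,18.8,58],[0,0,0,0,0,18.8,56],[0,0,0,0,0,18.8,54],[0,0,0,0,0,18.8,52],[0,0,0,0,0,18.8,50],[0,0,0,0,0,18.8,47],[0,0,0,0,0,18.8,44],[0,0,0,0,0,18.8,40],[0,0,0,0,0,18.8,40]]' 25
```

```text
time: 3.15
position: [0.5134, -0.2732, 0.0391]
tool_rot: [0.985, 0.174, 0.0, 0.0]
ft_force: [-1.8, 1.5, 6.9]
gripper_width: 0.0438
gripper_force: 26.6
```

```bash
python3 -m creep '[[0,0,0,0,0,-0.3,40],[0,0,0,0,0,-1,40],[0,0,0,0,0,-2.5,40],[0,0,0,0,0,-5,40],[0,0,0,0,0,-8,40],[0,0,0,0,0,-11,40],[0,0,3,1,-2,-12,40],[0,0,8,3,-6,-12,40],[0,0,13,5.5,-10.5,-12,40],[0,0,17,8,-15,-12,40],[0,0,20,9.8,-19,-12,40],[0,0,22,11,-21.5,-12,40],[0,0,22,11.6,-22.4,-12,40],[0,0,22,11.6,-22.4,-12,40],[0,0,22,11.6,-22.4,-12,40]]'
python3 - <<'E'
from rig import env
import cv2,numpy as np
for c,n in(("wrist","w2"),("side","s2"),("scene","c2")):
    i=env.camera_info(c);p,d=env.snapshot(c)
    cv2.imwrite(f"pics/{n}.png",p[:,:,::-1]);np.savez(f"pics/{n}.npz",p=p,d=d,**{k:np.array(i[k]) for k in("fx","fy","cx","cy","view")})
s=env.get_state();print(s['time'],s['position'],s['tool_rot'])
E
```

```text
time: 4.65
position: [0.5455, -0.0236, 0.1588]
tool_rot: [1.0, -0.017, 0.0, 0.0]
ft_force: [-0.2, -1.5, -1.9]
gripper_width: 0.0438
gripper_force: 25.9
4.8 [ 0.54525639 -0.0241458   0.15837007] [ 9.99834396e-01 -1.81981635e-02 -5.79346574e-05  6.24387445e-05]
```

View pics/w2.png

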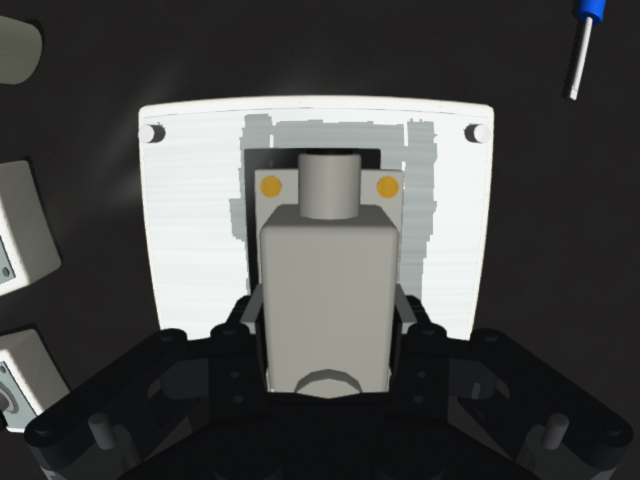

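The wrist view shows the held housing above the pad. The far pin tops are at about (147,133) and (483,132), and the pad's far corners at (246,150) and (380,150). The gold flange screws are at (271,187) and (388,187).

```bash
python3 - <<'E'
from h import *
f=lambda u,v,h:np.round(fray('w2',u,v,h)*1000,1)
L,R=f(147,133,.062),f(483,132,.062);print('pins',L,R,np.hypot(*(L-R)))
y=(L-R)/np.hypot(*(L-R));print('yaw',np.degrees(np.arctan2(-y[0],y[1])),'centre',(L+R)/2-83*np.array([y[1],-y[0]]))
A,B=f(246,150,.05),f(380,150,.05);print('pad far corners',A,B,np.hypot(*(A-B)),'centre',(A+B)/2-70*np.array([y[1],-y[0]]))
p=np.load('pics/w2.npz')['p'].astype(int)
print('row155',''.join('#' if v<60 else '.' for v in p[155,230:420].max(1)))
print(p[149:162:3,[250,290,370,385,395,405]].max(2))
print('left pad edge',f(246,230,.05))
hb=.1588-.0391 # housing lifted
print('screws',f(271,187,.006+hb),f(388,187,.006+hb),'stub end',f(329,154,.034+hb),'roof far edge',f(267,222,.048+hb),f(394,222,.048+hb),'flange far',f(256,170,.006+hb),f(403,170,.006+hb))
cv2.imwrite('pics/c2crop.png',cv2.resize(cv2.imread('pics/s2.png')[180:340,240:440],None,fx=4,fy=3.75)[:600,:800])
E
```

```text
pins [624.6  85.7] [ 616.7 -119.1] 204.9523115263646
yaw -2.2090447024605284 centre [537.71168194 -13.50071918]
pad far corners [608.1  24.9] [604.7 -56.8] 81.77071602963984 centre [536.45202092 -13.25181135]
row155 .........................................############################.............................................................####################........................................
[[ 90  38  47 175 175 175]
 [ 79  34  27 180 181 179]
 [ 78  33  28 176 176 177]
 [ 77  31  27 174 175 176]
 [ 78  30  26 172 173 182]]
left pad edge [557.6  28.6]
screws [593.3  -1.5] [591.6 -49.4] stub end [606.7 -25.7] roof far edge [587.7  -6.3] [586.4 -44.6] flange far [600.6   4.3] [598.6 -55.7]
```

View pics/c2crop.png

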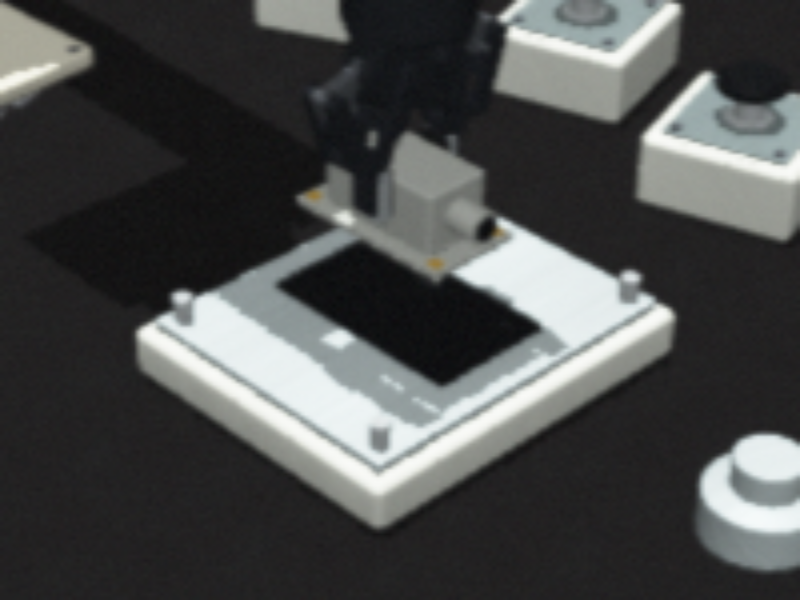

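The side crop shows three pad corners at full-image pixels (309.5,256), (351.3,282.7) and (375,266.7). The pin tops are at (285.5,257.6), (335,293.3) and (397.5,252.5), slightly above my earlier readings. I recheck the centre with these.

```bash
python3 - <<'E'
from h import *
def ray(n,u,v,h):
    z=np.load(f"pics/{n}.npz");V=z['view'];c=np.array([(u-z['cx'])/z['fx'],-(v-z['cy'])/z['fy'],-1])
    d=c@V[:3,:3];o=-V[:3,3]@V[:3,:3];return np.round((o+d*(h-o[2])/d[2])[:2]*1000,1)
a=ray('s2',309.5,256,.05),ray('s2',351.3,282.7,.05),ray('s2',375,266.7,.05);print('pad',a,'c',(a[0]+a[2])/2)
b=ray('s2',285.5,257.6,.062),ray('s2',335,293.3,.062),ray('s2',397.5,252.5,.062);print('pins',b,'c',(b[0]+b[2])/2)
# black pad contour in first images
for n,(x0,y0,x1,y1) in(('scene0',(285,240,372,298)),('side0',(300,235,385,290))):
    p=np.load(f'pics/{n}.npz')['p'];m=(p.max(2)<45).astype(np.uint8)[y0:y1,x0:x1]
    k,l,st,ce=cv2.connectedComponentsWithStats(m)
    i=1+np.argmax([ (st[j,4] if 0<st[j,0] and st[j,1]>0 and st[j,0]+st[j,2]<x1-x0 and st[j,1]+st[j,3]<y1-y0 else 0) for j in range(1,k)])
    ys,xs=np.where(l==i);w=np.array([ray(n,u+x0,v+y0,.05) for u,v in zip(xs,ys)],np.float32);r=cv2.minAreaRect(w)
    print(n,st[i],np.round(w.mean(0),1),r)
E
```

```text
pad (array([473. , -52.9]), array([612.2, -57.9]), array([612.2,  24.1])) c [542.6 -14.4]
pins (array([ 449.1, -107.7]), array([ 620.9, -120.1]), array([624.4,  91.2])) c [536.75  -8.25]
scene0 [  10   12   68   37 1257] [539.3 -17.3] ((537.6331787109375, -16.284271240234375), (81.72848510742188, 136.947509765625), 87.39481353759766)
side0 [  10    8   64   39 1243] [543.1 -15.5] ((541.17431640625, -14.51369857788086), (82.70285034179688, 138.99554443359375), 87.68293762207031)
```

```bash
python3 -m creep '[[0,0,0.3,-0.4,-0.5,0,40],[0,0,0.3,-0.7,-0.95,0.5,40],[0,0,0.3,-0.7,-0.95,2,40],[0,0,0.3,-0.7,-0.95,3.5,40],[0,0,0.3,-0.7,-0.95,5,40],[0,0,0.3,-0.7,-0.95,6,40],[0,0,0.3,-0.7,-0.95,6.4,40],[0,0,0.3,-0.7,-0.95,6.6,40],[0,0,0.3,-0.7,-0.95,6.6,40],[0,0,0.3,-0.7,-0.95,6.6,40]]'
python3 - <<'E'
from rig import env
import cv2,numpy as np
s=env.get_state();print(s['position'],s['tool_rot'],s['ft_force'])
c,n="wrist","w3";i=env.camera_info(c);p,d=env.snapshot(c)
cv2.imwrite(f"pics/{n}.png",p[:,:,::-1]);np.savez(f"pics/{n}.npz",p=p,d=d,**{k:np.array(i[k]) for k in("fx","fy","cx","cy","view")})
E
```

```text
time: 5.8
position: [0.5391, -0.0131, 0.0928]
tool_rot: [1.0, -0.02, 0.0, 0.0]
ft_force: [-0.4, 0.3, -1.1]
gripper_width: 0.0437
gripper_force: 25.9
[ 0.53910741 -0.01307719  0.09283724] [ 9.99798371e-01 -2.00743922e-02  4.85616601e-04  1.21458856e-05] [-0.37397667  0.34036756 -1.12053467]
```

View pics/w3.png

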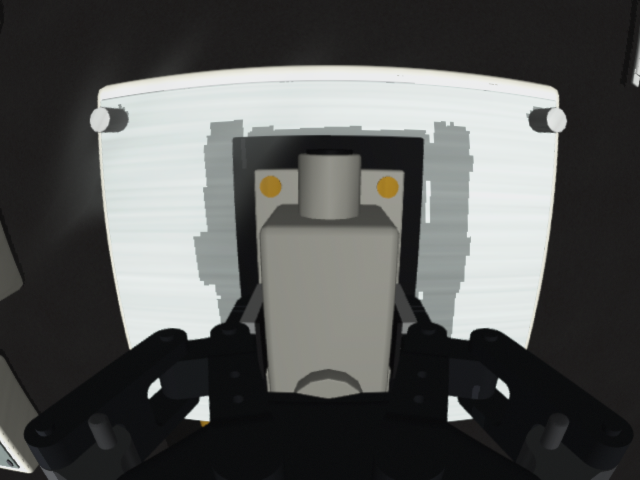

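The housing is laterally centred: pad edges are at 234 and 423, flange edges at 255 and 403. Next I check the lengthwise margin (pad far edge at row 137, flange far edge at row 170) and lower in small steps.

```bash
python3 - <<'E'
from h import *
f=lambda u,v,h:np.round(fray('w3',u,v,h)*1000,1)
print('pad far',f(234,137,.05),f(423,137,.05),'flange far',f(255,170,.0597),f(403,170,.0597),'pins',f(100,120,.062),f(556,120,.062))
E
python3 -m creep '[[0,0,0,0,0,0.1,40],[0,0,0,0,0,0.2,40],[0,0,0,0,0,0.25,40],[0,0,0,0,0,0.3,40],[0,0,0,0,0,0.3,40]]'
```

```text
pad far [608.9  25.4] [605.6 -56.7] flange far [594.4  15. ] [592.  -45.6] pins [624.   86.2] [ 615.7 -118.1]
time: 6.35
position: [0.5387, -0.0131, 0.0893]
tool_rot: [1.0, -0.02, -0.0, 0.0]
ft_force: [0.0, -1.1, -0.8]
gripper_width: 0.0436
gripper_force: 25.9
```

```bash
python3 -m creep '[[0,0,0,0,0,0.05,40],[0,0,0,0,0,0.1,40],[0,0,0,0,0,0.1,40]]'
```

```text
time: 6.65
position: [0.5387, -0.0131, 0.0891]
tool_rot: [1.0, -0.02, 0.0, 0.0]
ft_force: [-2.6, 0.5, 7.8]
gripper_width: 0.044
gripper_force: 27.1
```

```bash
python3 -m creep '[[0,0,0,0,0,0,52],[0,0,0,0,0,0,54],[0,0,0,0,0,0,58],[0,0,0,0,0,0,64],[0,0,0,0,0,0,72],[0,0,0,0,0,0,80],[0,0,0,0,0,0,80],[0,0,0,0,0,-0.5,80],[0,0,0,0,0,-2,80],[0,0,0,0,0,-5,80],[0,0,0,0,0,-9,80],[0,0,0,0,0,-13,80],[0,0,0,0,0,-15,80],[0,0,0,0,0,-15,80]]'
python3 - <<'E'
from rig import env
import cv2,numpy as np
s=env.get_state();print(s['position'],s['tool_rot'],s['ft_force'],s['joints'])
c,n="wrist","w4";i=env.camera_info(c);p,d=env.snapshot(c)
cv2.imwrite(f"pics/{n}.png",p[:,:,::-1]);np.savez(f"pics/{n}.npz",p=p,d=d,**{k:np.array(i[k]) for k in("fx","fy","cx","cy","view")})
E
```

```text
time: 8.05
position: [0.5408, -0.0131, 0.243]
tool_rot: [1.0, -0.02, 0.004, 0.0]
ft_force: [0.2, 0.1, 0.2]
gripper_width: 0.0684
gripper_force: 0.0
[ 0.54076382 -0.01313     0.24304097] [ 9.99791214e-01 -2.00440868e-02  3.96903327e-03  9.62807649e-05] [0.23823443 0.1177865  0.22542938] [-4.62849438e-02  3.14108129e-01  1.83216436e+00  1.88961954e-05
  9.87379760e-01  1.56459221e+00]
```

View pics/w4.png

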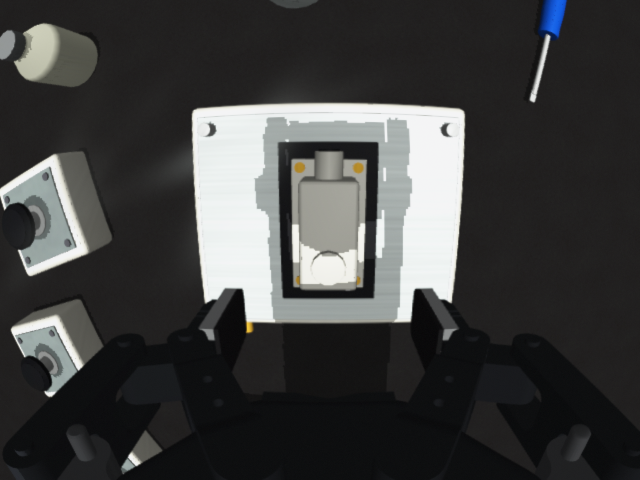

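The housing stands centred on the pad (pad columns 279–378, flange 291–367; rows 143–297 and 159–289). The far start unit is at left (55,212). I go above it with the fingers shut.

```bash
python3 -m creep '[[0,0,0,0.1,-2,0,60],[0,0,0,0.3,-6,0,30],[0,0,0,0.5,-10.5,0,0],[0,0,0,0.7,-15,0,0],[0,0,0,0.9,-20,0,0],[0,0,0,1.1,-25,0,0],[0,0,0,1.2,-28.5,0,0],[0,0,0,1.2,-30.2,1,0],[0,0,0,1.2,-30.6,4,0],[0,0,0,1.2,-30.6,7,0],[0,0,0,1.2,-30.6,9,0],[0,0,0,1.2,-30.6,10,0],[0,0,0,1.2,-30.6,10,0],[0,0,0,1.2,-30.6,10,0]]'
python3 - <<'E'
from rig import env
import cv2,numpy as np
s=env.get_state();print(s['position'],s['ft_force'],s['gripper_width'])
p,d=env.snapshot("side");cv2.imwrite("pics/s5.png",cv2.resize(p[120:280,330:530,::-1],None,fx=4,fy=3.75))
E
```

```text
time: 9.5
position: [0.5633, 0.2918, 0.1386]
tool_rot: [1.0, -0.02, 0.0, 0.0]
ft_force: [0.5, -0.2, 0.7]
gripper_width: -0.0001
gripper_force: 0.0
[0.56326458 0.2918497  0.13855225] [ 0.52624946 -0.17323074  0.71966092] -8.290770599758559e-05
```

View pics/s5.png

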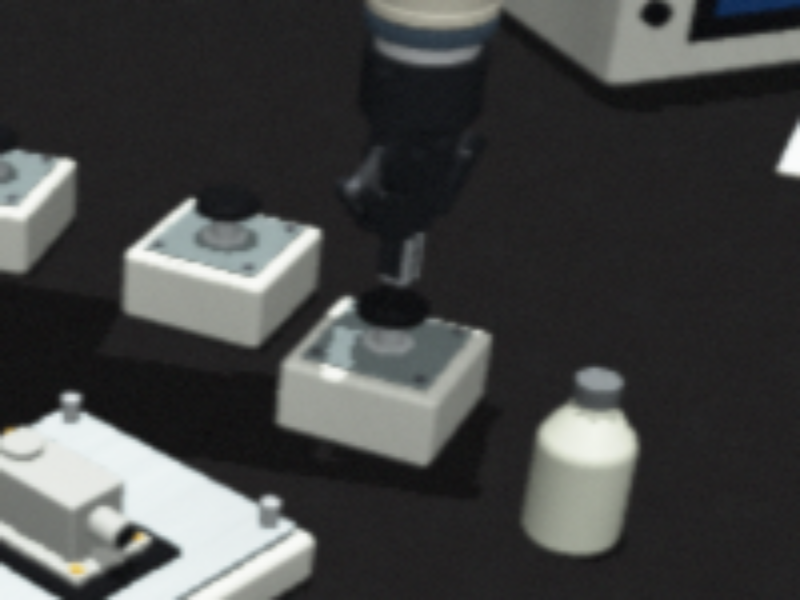

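The shut fingertips stand just above the far unit's plunger head, near (400,280) in the crop. Pressing in steps.

```bash
python3 -m creep '[[0,0,0,0,0,0.8,0],[0,0,0,0,0,1.5,0],[0,0,0,0,0,2,0],[0,0,0,0,0,2.5,0],[0,0,0,0,0,2.8,0],[0,0,0,0,0,2.8,0]]'; python3 -m creep '[[0,0,0,0,0,0.2,0],[0,0,0,0,0,0.3,0],[0,0,0,0,0,0.35,0],[0,0,0,0,0,0.35,0]]'
```

```text
time: 10.15
position: [0.5632, 0.2923, 0.1103]
tool_rot: [1.0, -0.02, 0.0, -0.0]
ft_force: [-0.5, -1.1, 5.9]
gripper_width: 0.0002
gripper_force: 2.9
time: 10.55
position: [0.5632, 0.2923, 0.1073]
tool_rot: [1.0, -0.02, 0.0, -0.0]
ft_force: [-0.5, -1.2, 7.8]
gripper_width: -0.0004
gripper_force: 3.5
```

Force is about 8 N and not past the stop yet; I press on until it rises.

```bash
python3 -m creep '[[0,0,0,0,0,0.05,0],[0,0,0,0,0,0.1,0],[0,0,0,0,0,0.1,0]]'
```

```text
time: 10.85
position: [0.5632, 0.2923, 0.1068]
tool_rot: [1.0, -0.02, 0.0, -0.0]
ft_force: [-2.4, -0.7, 9.9]
gripper_width: -0.0003
gripper_force: 5.2
```

```bash
python3 -m creep '[[0,0,0,0,0,0.05,0],[0,0,0,0,0,0.1,0],[0,0,0,0,0,0.1,0]]'
```

```text
time: 11.15
position: [0.5633, 0.2924, 0.1067]
tool_rot: [1.0, -0.02, 0.0, -0.0]
ft_force: [-4.3, -3.2, 17.7]
gripper_width: -0.0001
gripper_force: 8.7
```

The force rises to 18 N with no further motion, so the plunger is at its stop. Retreating.

```bash
python3 -m creep '[[0,0,0,0,0,-0.5,0],[0,0,0,0,0,-1.2,0],[0,0,0,0,0,-2,0],[0,0,0,0,0,-4,0],[0,0,0,0,0,-7,0],[0,0,0,0,0,-11,0],[0,0,0,0,0,-13,0],[0,0,0,0,0,-13,0],[0,0,0,0,0,-13,0],[0,0,0,0,0,-13,0]]'
python3 - <<'E'
from rig import env
import cv2,numpy as np
p,d=env.snapshot("scene");cv2.imwrite("pics/c6.png",p[100:430,180:500,::-1])
i=env.camera_info("scene");np.savez("pics/c6.npz",p=p,d=d,**{k:np.array(i[k]) for k in("fx","fy","cx","cy","view")})
from h import cloud
w,_,_=cloud("c6");q=w.reshape(-1,3);q=q[(np.hypot(q[:,0]-.565,q[:,1]-.2925)<.02)&(q[:,2]<.13)];print('head z',np.percentile(q[:,2],[50,80,95]))
E
```

```text
time: 12.15
position: [0.5621, 0.2918, 0.2332]
tool_rot: [1.0, -0.02, -0.001, 0.001]
ft_force: [-0.2, -0.6, -0.6]
gripper_width: 0.0005
gripper_force: 0.0
head z [0.08701123 0.09699815 0.09909007]
```

View pics/c6.png

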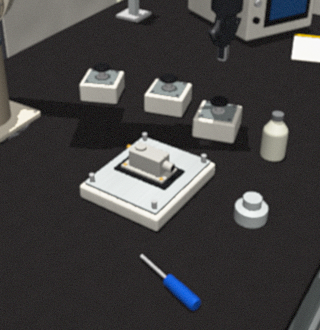

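The housing is upright on the pad at crop (152,160), the plunger head is back up at about 0.097 m, and the bystanders look unmoved. Handing in.

```bash
python3 -c "
from rig import env
print(env.hand_in())"
```

```text
the job is handed in; nothing more can be done
None
```

The job is handed in: the housing stands centred and upright on the sealing pad, and the far start unit's plunger was pressed to its stop and came back up, in about 12 s; the hand-in returned no verdict.

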